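# Slide a frame moulding in behind a post

## Task

Push the loose dark length of picture-frame moulding into the empty bay on the robot's side of the low plywood rack: slide its right-hand end (as the robot sees it) in first, at an angle, past the left side of the gluing holder's post and in behind it, then swing the left-hand end in after it, so that the moulding ends up lying flat in the bay, flush against the rail at its back along its whole length. Only push it along the bench with the fingertips or the outside of the fingers: do not grip it, lift it or tip it, and leave the other things on the bench where they are. Take the hand away when it is done.

Things in the scene. Friction and masses are not known exactly. Their poses are not given: they have to be found in the camera images.
- moulding: Loose straight length of dark picture-frame moulding lying on the bench in front of the rack: 270 mm long, 32 wide, 15 high (24 on the ridge, the 14 mm along its robot-side edge), upright sides, square ends, 0.1 to 0.2 kg; slides and turns when pushed. Origin: centre of its underside. y along its length to its left-hand end, x across it, away from the robot, z up.
- right_end (a point): Middle of the moulding's right-hand end face (the -y end, 135 mm from the moulding's centre), 10 mm above its underside. This end goes in first, behind the post.
- left_end (a point): Middle of the moulding's left-hand end face (the +y end, 135 mm from the moulding's centre), 10 mm above its underside.
- rack: Low plywood rack fixed to the bench, open in front and on top, no floor. Origin: on the bench, middle of the rail's robot-side face; x away from the robot into the rail, y along the rail to the left, z up. Empty front bay: x from -100 mm (front) to 0 (rail), y from -155 to +155 mm. The moulding is flush when its centre is at x = -16 mm, parallel to the rail. Rail 55 mm high. Stock lies behind it.
- cheek_left (a point): Front top end of the rack's left side cheek, mid-thickness: 100 mm in front of the rail, 161 mm left of the rack's origin, 35 mm high. Both cheeks are plywood walls 35 mm high, 12 mm thick, 100 mm long, running from the rail's ends towards the robot. The gap between this point and the post is shorter than the moulding, so it cannot go straight in.
- holder: Gluing holder (third hand) fixed to the bench in front of the right half of the bay: an upright post with a dark round foot 32 mm in diameter, 31 high, a 12 mm rod above it to 95 mm height, at 80 mm height a 20 mm clamp block, a small knob towards the robot and a clip arm 100 mm to the right (-y). Origin: on the bench at the post's axis; axes parallel to the rack's.
- paint_pot: Small clear lidded paint pot, 44 mm in diameter, 48 mm high, standing just outside the rack's left cheek. Leave alone. Origin: centre of its underside.
- paint_bottle: Red paint bottle, 38 mm in diameter, 115 mm high, standing to the right of the holder. Leave alone. Origin: centre of its underside.
- brush_tin: Metal tin of brushes, 72 mm in diameter, 85 mm high (brushes to about 230 mm), to the right of the rack. Leave alone. Origin: centre of its underside.
- glue_bottle: Yellow glue bottle, 52 mm in diameter, 170 mm high, to the left of the rack. Leave alone. Origin: centre of its underside.
- varnish_jar: White jar, 72 mm in diameter, 85 mm high, farther left of the rack. Leave alone. Origin: centre of its underside.
- tape_roll: Roll of brown tape lying flat, 84 mm in diameter, 22 mm high, near the robot on the right. Leave alone. Origin: centre of its underside.
- palette_knife: Palette knife 200 mm long lying flat on the bench near the robot. Leave alone. Origin: its underside, near the middle of its length.
Things that resemble listed ones, but are neither listed nor needed, are in the scene too. Leave any purple look-alike of the holder alone.

How it is judged:
By the outcome, as a careful person would: the job done as asked, in the order asked, and still so for the second after the job is handed in, with the robot touching nothing.
It also fails if it takes over 67 s, if anything falls off the work surface, if the arm or the gripper's body presses on something with over 40 N, if the wrist force passes 120 N, or if a joint passes its speed limit or range.

## Robot

A 6-joint arm with a two-finger parallel gripper is mounted at the origin on the work surface. World frame = base frame: x ahead of the robot, y to its left, z up, the work surface at z = 0. Lengths are in mm, angles in degrees, forces in N, time in s.
With the tool pointing down it reaches from about 300 to 850 mm from the base axis. Payload 4.2 kg.
Tool frame: the origin (TCP) lies at the very end of the fingers, on their centre line; the grasp point (between the pads) lies env.pinch_z behind it (env.pinch_z is the distance from the TCP to the grasp point, in mm); z points along the fingers, y is the line along which they close (so a half turn about z gives the same grasp; the last joint's range is limited). The gripper opens to 91 mm and grips with 3 to 60 N. Pads are 32 mm wide; open, the fingers measure 118 mm over their backs; the gripper's body (76 mm by 178 mm) begins 60 mm behind the grasp point.
Start: joints at [-70.359, 18.312, 89.639, -0, 72.044, -1.146], TCP at [204.069, -537.59, 181.076] pointing down, gripper open.
Joint ranges: [-177.97, 177.97], [-48.28, 115.42], [12.27, 149.76], [-77.06, 257.06], [2.81, 150.46], [-146.56, 146.56]. Speed limits (degrees/s): [147.25, 147.25, 180, 180, 180, 180].

## Interface

Orientations are given as [roll, pitch, yaw] about the fixed x, y, z axes, in that order (R = Rz(yaw) Ry(pitch) Rx(roll)).
In Python, from workcell import state, vision, job_done, env gives the robot as it stands.
- The arm moves only by the tool servo_tool, never from a script. Its argument "rows" is a list of rows, each a list of 5 numbers: the shift along the tool's x, y, z scaled (see below), then the turn about the tool's z scaled (see below), then the opening, from 0 (shut) to 1 (fully open). A call has 1 to 20 rows; each row is the pose to reach, as a shift and turn from the pose commanded when the call began, along the tool's axes at that moment; what a row does not reach only later rows make up. The controller multiplies each number of a shift by 200 mm and each number of a turn by 90 degrees. A row lasts 1/12 s, in which the tool goes at most 41.7 mm and 7.16 degrees, less where a joint would pass 70% of its speed; a pose out of reach is approached as far as the arm can. A call with a number of a shift or a turn outside -1 to 1 is refused whole. A call with a gripper value outside its range is refused whole. The fingers move at their own pace and stop on an object; "force" is the grip in N (left out, the last holds). Time passes only in rows, so rows that repeat a pose let the fingers close. It gives the time, the measured TCP pose, the force, the opening and the grip force at its end, in the units of the state.
- state(): the state, without advancing time (a new reading comes with each control period).
- vision.grab_frame(name): name is "scene" or "top"; returns the picture (420x560x3 uint8, red, green, blue); there is no depth.
- vision.camera_info(name): a dict with "vertical_fov" (degrees; the focal length in pixels is half the picture's height over the tangent of half this angle, whatever the lens; pixels are square), "cx", "cy" (the principal point, pixels), "distortion" ([k1, k2, p1, p2, k3] as OpenCV has them; the pictures are not rectified), "T" (4x4, takes a point from camera to world coordinates). Camera axes: x right, y up, looking along -z (the intrinsics and any distortion apply to the point x, -y, -z); pixel columns grow to the right and rows downward; lengths in mm; the calibration is good to about 2 mm. A picture is of the moment at which its call begins. camera_info takes no time and is no camera call.
- job_done(): hands the job in; it is judged then, once.
The state is a dict: "time_s": time; "qpos": joint angles; "qvel": joint speeds; "effort": joint torques, N m; "ee_pos": TCP position; "ee_rot": TCP orientation; "force": force on the tool from outside, world axes, zero at the start; "torque": the same for the moment, N m; "gripper_width": finger opening in mm; "gripper_force": force on a finger pad.
Only numpy, scipy, OpenCV 4.12 (cv2) and the standard library are available. Lean on these libraries where they do the work, as an engineer would, in place of code of your own. Each camera call takes 0.05 s, during which the arm holds its last target. There are 200 camera calls.

## Working session

There is one attempt and no reset: what is moved stays moved. The work goes in short steps, Python scripts to look and compute and a tool call to move; the robot and the scene stay as the last step left them, time stands still between calls to the robot, and variables do not carry over. Pictures are saved under pics/ and viewed, at most 10 in all, crops included, and the job is handed in when it is done.

Besides the shell and the picture viewer there is one more tool, called after "Emit:" as name(argument=value, ...) on one line, values as JSON. servo_tool: Moves the arm, as the interface text tells. Its arguments: {"type":"object","properties":{"rows":{"type":"array"},"force":{"type":"number"}},"required":["rows"]}

```bash
mkdir -p pics; ls
python3 - <<'E'
from workcell import state, vision, env
import cv2
for n in("scene","top"):
    im=vision.grab_frame(n); cv2.imwrite(f"pics/{n}0.png",cv2.resize(im[:,:,::-1],(800,600),interpolation=cv2.INTER_CUBIC))
    print(n,vision.camera_info(n))
s=state();print(s['ee_pos'],s['ee_rot'],s['time_s'],s['gripper_width'],env.pinch_z)
E
```

```text
pics
scene {'vertical_fov': 45.67316815967302, 'cx': 279.04129690824465, 'cy': 209.70951638357357, 'distortion': array([-0.1413913,  0.       ,  0.       ,  0.       ,  0.       ]), 'T': array([[ 8.74794697e-01, -3.81678579e-01,  2.98422017e-01,
         9.25567684e+02],
       [ 4.84279384e-01,  6.70525417e-01, -5.62022369e-01,
        -6.94759842e+02],
       [ 1.44123517e-02,  6.36173819e-01,  7.71411146e-01,
         1.06739011e+03],
       [ 0.00000000e+00,  0.00000000e+00,  0.00000000e+00,
         1.00000000e+00]])}
top {'vertical_fov': 48.763730880204236, 'cx': 284.54039354959065, 'cy': 207.6870760562013, 'distortion': array([-0.14553944,  0.        ,  0.        ,  0.        ,  0.        ]), 'T': array([[ 1.21915156e-02,  9.91729552e-01, -1.27764876e-01,
         3.89613788e+02],
       [-9.99688839e-01,  1.48695780e-02,  2.00280225e-02,
         4.44334792e+01],
       [ 2.17621915e-02,  1.27480948e-01,  9.91602246e-01,
         1.19155738e+03],
       [ 0.00000000e+00,  0.00000000e+00,  0.00000000e+00,
         1.00000000e+00]])}
[ 203.86746529 -537.10602331  180.28007424] [-1.79906620e+02 -7.21713151e-04  2.07862439e+01] 0.1 91.17265733678236 18.8
```

View pics/top0.png

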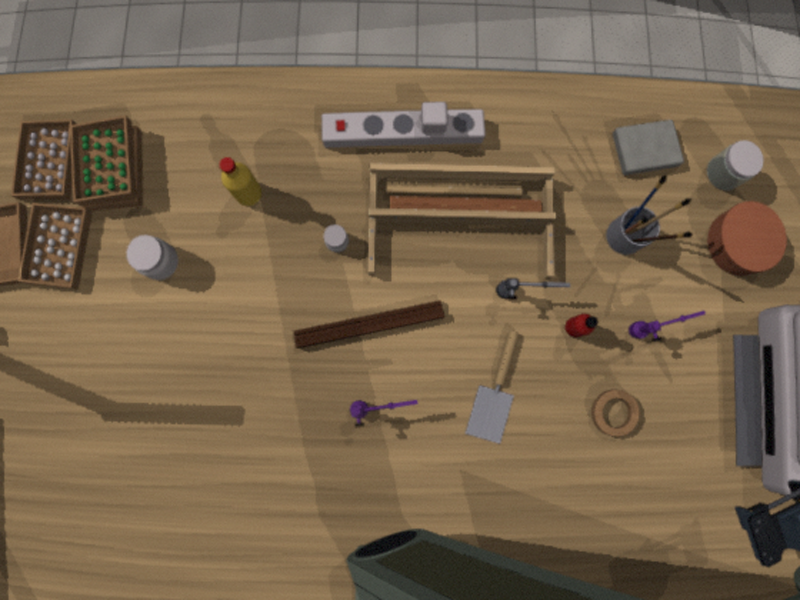

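View pics/scene0.png

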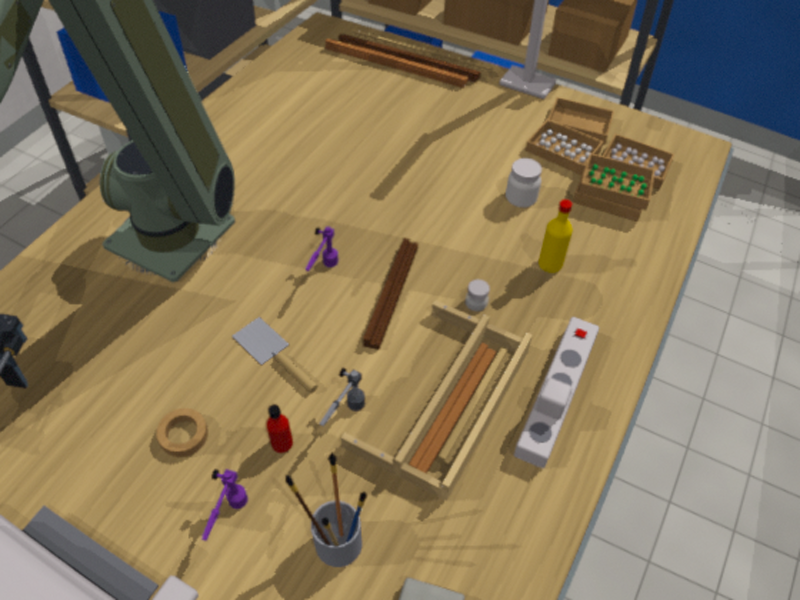

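The top view shows the moulding from about (296,340) to (443,310), dark and lying alone. The grey holder's post is at (508,288) in front of the rack; the two purple look-alikes are at (358,409) and (640,329). The front bay spans (370..553, 213..275) and the pot is at (335,238). I'll confirm in an enlarged crop.

```bash
python3 - <<'E'
import cv2
from workcell import vision
im=vision.grab_frame("top")[:,:,::-1]
# crop x 196..396 , y 110..260 at x4
c=im[110:260,196:396]; cv2.imwrite("pics/crop0.png",cv2.resize(c,(800,600),interpolation=cv2.INTER_CUBIC))
E
cat > h.py <<'E'
import numpy as np, cv2
from workcell import vision
def cam(n):
    c=vision.camera_info(n); f=210/np.tan(np.radians(c['vertical_fov']/2))
    return np.array([[f,0,c['cx']],[0,f,c['cy']],[0,0,1]]),c['distortion'],c['T']
def p2w(n,uv,z):
    K,d,T=cam(n); p=cv2.undistortPoints(np.array([[uv]],float),K,d)[0,0]
    r=T[:3,:3]@np.array([p[0],-p[1],-1]); o=T[:3,3]; return o+r*(z-o[2])/r[2]
def w2p(n,P):
    K,d,T=cam(n); P=np.atleast_2d(P); q=(P-T[:3,3])@T[:3,:3]; q=q*[1,-1,-1]
    return cv2.projectPoints(q,np.zeros(3),np.zeros(3),K,d)[0][:,0]
E
```

```text
(no output)
```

View pics/crop0.png

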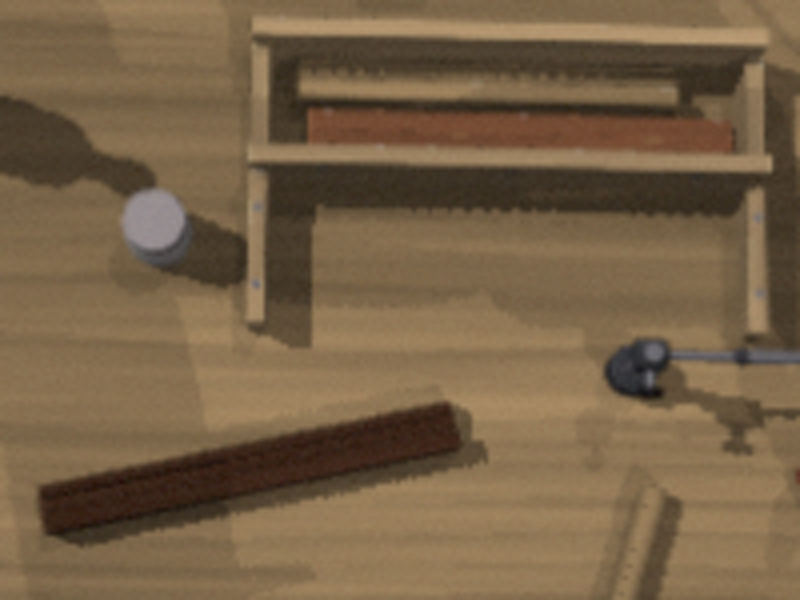

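The crop shows the moulding with corners (40,487), (446,402), (461,447), (48,535); the holder foot at about (630,370) and its clamp at (653,352), grey so it's the listed one; cheek fronts at (256,325) and (759,334); rail front edge from (249,164) to (771,171).

```bash
cat >> h.py <<'E'
def cw(x,y,z): return p2w("top",((x+.5)/4-.5+196,(y+.5)/4-.5+110),z)
E
python3 - <<'E'
from h import *
np.set_printoptions(precision=1,suppress=True)
for n,a in dict(railL=(249,164,55),railR=(771,171,55),chL=(256,325,35),chR=(759,334,35),mLB=(40,487,15),mRB=(446,402,15),mRF=(461,447,24),mLF=(48,535,24),foot=(630,370,31),clamp=(653,352,92),pot=(155,220,48),knifeTip=(650,487,10)).items(): print(n,cw(*a))
import cv2
# rack frame guess
L,R=cw(249,164,55),cw(771,171,55); o=(L+R)/2; yv=(L-R)[:2]; print(o,np.linalg.norm(yv),np.degrees(np.arctan2(-yv[0],yv[1])))
B=cw(40,487,15)-cw(446,402,15); print(np.linalg.norm(B),np.degrees(np.arctan2(-B[0],B[1])))
F=cw(48,535,24)-cw(461,447,24); print(np.linalg.norm(F),np.degrees(np.arctan2(-F[0],F[1])))
E
```

```text
railL [679.9  90.4  55. ]
railR [ 682.2 -241.6   55. ]
chL [580.5  84.6  35. ]
chR [ 580.1 -236.4   35. ]
mLB [477.4 220.9  15. ]
mRB [535.8 -37.3  15. ]
mRF [506.1 -46.4  24. ]
mLF [446.5 213.6  24. ]
foot [ 556.  -153.5   31. ]
clamp [ 558.5 -157.2   92. ]
pot [644.5 149.1  48. ]
knifeTip [ 483.2 -169.6   10. ]
[681.  -75.6  55. ] 331.969197414209 0.40603676929105714
264.71950264113667 12.74354433946407
266.67364957451315 12.905039407246447
```

Run:
```python
from h import *
np.set_printoptions(precision=1,suppress=True)
for n,x,y,z in [("purple foot",360,411,31),("purple foot base",360,411,0),("purple top",359,408,92),("purple arm end",416,403,80),("bottle cap",590,321,115),("gluebase",248,195,50),("tape",616,414,22)]: print(n,p2w("top",(x*.7,y*.7),z))
for n,x,y,z in [("purple foot",330,258,31),("purple top",327,232,92),("holder foot",356,398,31),("holder top",353,375,92)]: print("scene",n,p2w("scene",(x*.7,y*.7),z))
from workcell import state
```

```text
purple foot [337.9  99.3  31. ]
purple foot base [336.5 100.7   0. ]
purple top [345.5  98.1  92. ]
purple arm end [354.5   4.   80. ]
bottle cap [ 492.2 -282.8  115. ]
gluebase [715.6 306.8  50. ]
tape [ 334.3 -356.7   22. ]
scene purple foot [354.7  86.5  31. ]
scene purple top [346.5  95.3  92. ]
scene holder foot [ 566.6 -164.8   31. ]
scene holder top [ 560.8 -160.7   92. ]
```

Emit:
servo_tool(rows=[[0.13,-0.13,0,0,0],[0.26,-0.26,0,0,0],[0.39,-0.39,0,0,0],[0.52,-0.52,0,0,0],[0.65,-0.65,0,0,0],[0.78,-0.78,0,0,0],[0.9,-0.9,0,0,0],[1,-1,0,0,0]])

```text
time_s: 0.82
ee_pos: [320.3, -277.3, 180.9]
ee_rot: [-180.0, -0.0, 20.8]
force: [0.8, 0.4, -0.3]
gripper_width: 40.6
gripper_force: 0.0
```

Emit:
servo_tool(rows=[[0.13,-0.13,0,0,0],[0.26,-0.26,0.05,0,0],[0.39,-0.39,0.1,0,0],[0.52,-0.52,0.15,0,0],[0.65,-0.65,0.2,0,0],[0.78,-0.78,0.25,0,0],[0.9,-0.9,0.3,0,0],[1,-1,0.3,0,0],[1,-1,0.3,0,0],[1,-1,0.3,0,0]])

```text
time_s: 1.65
ee_pos: [436.1, -20.7, 120.7]
ee_rot: [-180.0, 0.1, 21.0]
force: [-0.1, 0.1, -0.2]
gripper_width: 0.7
gripper_force: 0.0
```

Emit:
servo_tool(rows=[[0.09,-0.1,0,0,0],[0.17,-0.19,0.1,0,0],[0.17,-0.19,0.3,0,0],[0.17,-0.19,0.45,0,0],[0.17,-0.19,0.56,0,0],[0.17,-0.19,0.56,0,0],[0.17,-0.19,0.56,0,0]])

```text
time_s: 2.23
ee_pos: [453.6, 24.8, 8.8]
ee_rot: [-180.0, 0.1, 20.7]
force: [-0.1, -0.3, 1.0]
gripper_width: 0.8
gripper_force: 0.0
```

Run:
```python
import cv2
from workcell import vision,state
im=vision.grab_frame("top")[:,:,::-1]
c=im[130:280,196:396]; cv2.imwrite("pics/crop1.png",cv2.resize(c,(800,600),interpolation=cv2.INTER_CUBIC))
s=state();print(s['ee_pos'],s['ee_rot'],s['force'])
```

```text
[454.95277518  25.00893875   9.84942081] [ 1.79967654e+02 -4.77995695e-02  2.07072037e+01] [-0.61780519 -0.86870289 -0.49970343]
```

View pics/crop1.png

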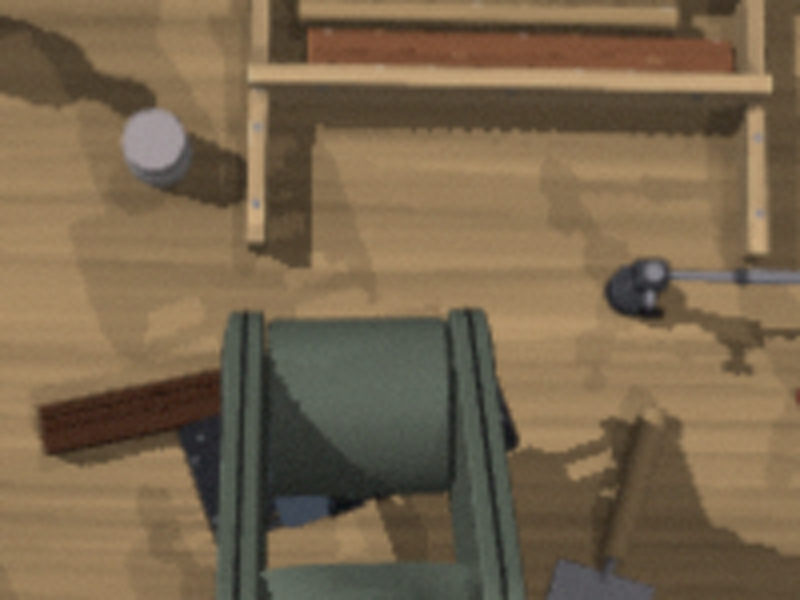

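The arm hides the middle of the moulding, with its left end visible at (45,430), not moved. I'll push on the front face.

Emit:
servo_tool(rows=[[0.025,0,0,0,0],[0.05,0,0,0,0],[0.075,0,0,0,0],[0.1,0,0,0,0],[0.125,0,0,0,0],[0.15,0,0,0,0],[0.175,0,0,0,0],[0.2,0,0,0,0],[0.225,0,0,0,0],[0.25,0,0,0,0],[0.27,0,0,0,0],[0.27,0,0,0,0],[0.22,0,0,0,0],[0.15,0,0,0,0]])

```text
time_s: 3.45
ee_pos: [482.4, 36.5, 8.9]
ee_rot: [180.0, -0.0, 20.8]
force: [-0.4, 0.0, -0.6]
gripper_width: 0.4
gripper_force: 0.0
```

Run:
```python
import cv2
from workcell import vision,state
im=vision.grab_frame("scene")[:,:,::-1]
c=im[140:320,200:440]; cv2.imwrite("pics/s1.png",cv2.resize(c,(800,600),interpolation=cv2.INTER_CUBIC))
s=state();print(s['ee_pos'],s['ee_rot'],s['force'])
```

```text
[477.45603486  35.56136276   8.4116436 ] [-179.92423829    0.33448333   20.79842305] [-4.08795199 -0.92523413  0.37017701]
```

View pics/s1.png

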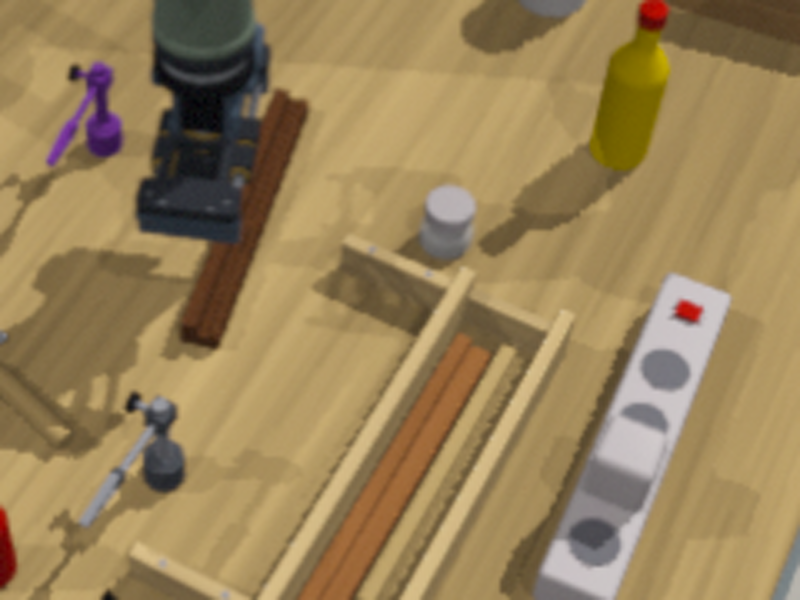

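The scene crop shows the moulding from its left end (281..307, 92..103) to its right end (184..216, 335..342), turned, and clear of the post's foot at (163,465).

```bash
cat >> h.py <<'E'
def sw(x,y,z): return p2w("scene",(200+(x+.5)*.3-.5,140+(y+.5)*.3-.5),z)
E
python3 - <<'E'
from h import *
np.set_printoptions(precision=1,suppress=True)
a=dict(LF=(281,90,24),RF=(185,330,24),LB=(308,102,15),RB=(219,338,15),foot=(163,452,31),cl=(345,242,35),cr=(135,550,35),rl=(472,270,55))
p={k:sw(*v) for k,v in a.items()}
print(p)
for k in "FB":
    d=p['L'+k]-p['R'+k]; print(np.linalg.norm(d),np.degrees(np.arctan2(-d[0],d[1])))
print((p['LF']+p['RF']+p['LB']+p['RB'])/4)
E
```

```text
{'LF': array([455.4, 215.3,  24. ]), 'RF': array([515.2, -50.1,  24. ]), 'LB': array([479., 222.,  15.]), 'RB': array([538.7, -38.1,  15. ]), 'foot': array([ 560.3, -157.4,   31. ]), 'cl': array([586.5,  81.6,  35. ]), 'cr': array([ 586.3, -238.1,   35. ]), 'rl': array([692.2,  90.5,  55. ])}
272.09251850612713 12.705817766422808
266.87129522055 12.924911616742234
[497.1  87.3  19.5]
```

The moulding has not moved. I'll push again, hold at the end and read the state.

Emit:
servo_tool(rows=[[0.03,0,0,0,0],[0.06,0,0,0,0],[0.08,0,0,0,0],[0.1,0,0,0,0],[0.12,0,0,0,0],[0.12,0,0,0,0],[0.12,0,0,0,0]])

```text
time_s: 4.08
ee_pos: [505.1, 45.2, 8.9]
ee_rot: [180.0, 0.0, 20.8]
force: [0.1, 0.2, -0.8]
gripper_width: 0.3
gripper_force: 0.0
```

Run:
```python
import cv2
from workcell import vision,state
im=vision.grab_frame("scene")[:,:,::-1]
c=im[140:320,200:440]; cv2.imwrite("pics/s2.png",cv2.resize(c,(800,600),interpolation=cv2.INTER_CUBIC))
s=state();print(s['ee_pos'],s['ee_rot'],s['force'])
```

```text
[504.76250251  45.16523465   8.84146215] [-1.79995414e+02  3.32208304e-02  2.07987799e+01] [ 0.40081225 -0.2646188   0.65418756]
```

View pics/s2.png

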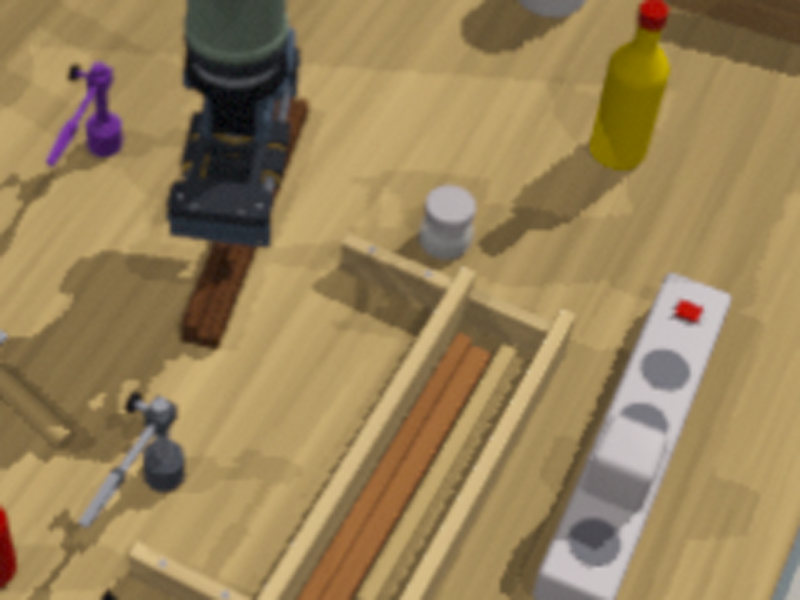

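Run:
```python
from h import *
np.set_printoptions(precision=0,suppress=True)
t=np.array([505,45,9.]);th=np.radians(20.8);n=np.array([np.cos(th),np.sin(th),0]);d=np.array([np.sin(th),-np.cos(th),0])
for lab,P in [("tcp",t),("body",t+[0,0,79])]+[(f"b{i}{j}",t+[0,0,79]+38*i*n+89*j*d) for i in(-1,1) for j in(-1,1)]+[("LB",[477,221,15]),("RB",[536,-37,15])]:
    q=w2p("scene",P)[0]; r=w2p("top",P)[0]; print(lab,(q-[200,140])/.3,(r-[196,130])*4)
```

```text
tcp [233. 253.] [315. 367.]
body [233. 189.] [315. 355.]
b-1-1 [204. 103.] [197. 465.]
b-11 [165. 272.] [477. 363.]
b1-1 [296. 113.] [154. 346.]
b11 [265. 285.] [433. 246.]
LB [304. 101.] [ 38. 406.]
RB [216. 334.] [444. 320.]
```

Run:
```python
import cv2
from workcell import vision
im=vision.grab_frame("scene")[:,:,::-1]
c=im[175:250,245:345]; cv2.imwrite("pics/s3.png",cv2.resize(c,(800,600),interpolation=cv2.INTER_CUBIC))
```

```text
(no output)
```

View pics/s3.png

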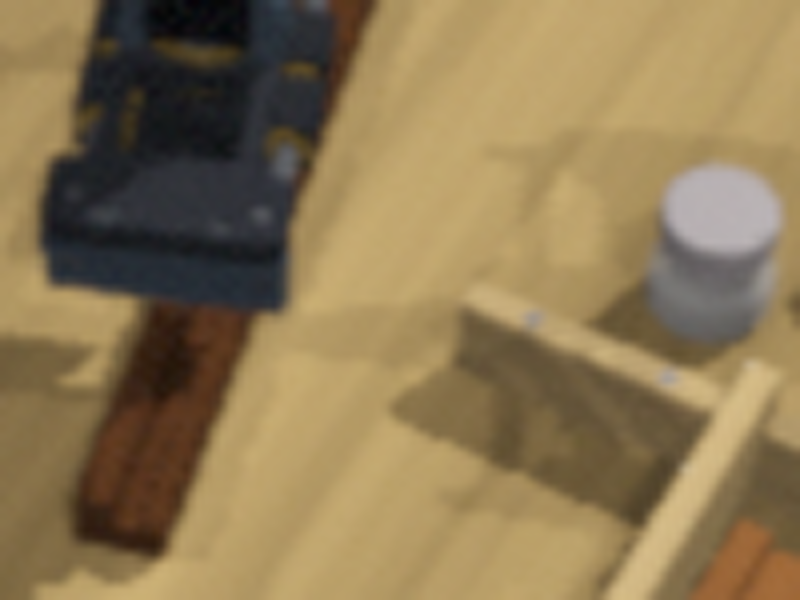

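The crop shows the hand's lower edge at (50..285, 280..305), about 12 px higher than the reported pose predicts. No fingertip shows at the predicted spot (199,327), only a shadow on the moulding. The fingers seem to be passing above it, so the reported height looks wrong. I'll back off and probe downward gently.

Emit:
servo_tool(rows=[[-0.1,0,0,0,0],[-0.2,0,0,0,0],[-0.27,0,0,0,0],[-0.27,0,0.02,0,0],[-0.27,0,0.04,0,0],[-0.27,0,0.04,0,0],[-0.27,0,0.04,0,0]])

```text
time_s: 4.77
ee_pos: [455.5, 26.1, 0.8]
ee_rot: [180.0, -0.0, 20.8]
force: [0.3, 0.9, 0.4]
gripper_width: 0.5
gripper_force: 0.0
```

Emit:
servo_tool(rows=[[0,0,0.01,0,0],[0,0,0.02,0,0],[0,0,0.03,0,0],[0,0,0.04,0,0],[0,0,0.05,0,0],[0,0,0.05,0,0]])

```text
time_s: 5.27
ee_pos: [454.1, 25.9, -9.4]
ee_rot: [-180.0, 0.0, 20.8]
force: [0.2, 0.7, 1.0]
gripper_width: 0.4
gripper_force: 0.0
```

Run:
```python
import cv2,numpy as np
from workcell import vision,state
a=vision.grab_frame("scene")[:,:,::-1]; b=vision.grab_frame("top")[:,:,::-1]
c=cv2.resize(a[130:280,210:310],(400,600),interpolation=cv2.INTER_CUBIC)
d=cv2.resize(b[180:330,230:330],(400,600),interpolation=cv2.INTER_CUBIC)
cv2.imwrite("pics/st4.png",np.hstack([c,d]))
s=state();print(s['ee_pos'],s['force'])
```

```text
[454.32758585  25.88832485  -9.07107011] [-0.09836723  0.01348341 -0.32873034]
```

View pics/st4.png

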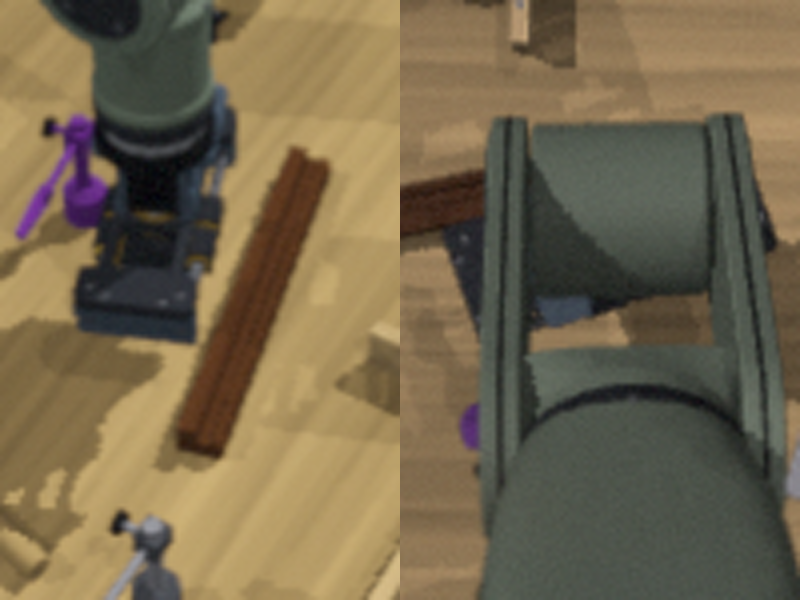

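The left panel shows the moulding untouched, and the hand's bottom edge from (78,325) to (195,340), well in front of it. I'll compute its height.

Run:
```python
from h import *
np.set_printoptions(precision=1,suppress=True)
for z in (70,90,110,130,150): print(z,w2p("scene",[[450,-70.7,z],[521,-43.7,z]]).ravel(), "obs 229.5,211 258.7,215")
from workcell import env,state
print([a for a in dir(env) if a[0]!='_'])
print(state()['qpos'])
```

```text
70 [228.5 223.3 258.  227. ] obs 229.5,211 258.7,215
90 [228.  218.4 257.9 222.1] obs 229.5,211 258.7,215
110 [227.4 213.4 257.7 217.1] obs 229.5,211 258.7,215
130 [226.9 208.2 257.6 211.9] obs 229.5,211 258.7,215
150 [226.4 202.9 257.4 206.6] obs 229.5,211 258.7,215
['Unreachable', 'pinch_z']
[  1.8  20.4 119.6  -0.   40.   71. ]
```

Emit:
servo_tool(rows=[[0,0,0.02,0,0],[0,0,0.04,0,0],[0,0,0.06,0,0],[0,0,0.08,0,0],[0,0,0.1,0,0],[0,0,0.1,0,0]])

```text
time_s: 5.87
ee_pos: [453.6, 25.9, -29.9]
ee_rot: [-180.0, 0.1, 20.8]
force: [-0.4, -0.2, -0.4]
gripper_width: 0.6
gripper_force: 0.0
```

Emit:
servo_tool(rows=[[0,0,0.01,0,0],[0,0,0.02,0,0],[0,0,0.03,0,0],[0,0,0.03,0,0]])

```text
time_s: 6.2
ee_pos: [454.6, 25.9, -32.7]
ee_rot: [180.0, -0.0, 20.8]
force: [-5.5, -0.1, 24.6]
gripper_width: 0.5
gripper_force: 12.3
```

Bench contact came at a reported z of about -32, so heights read about 32 mm low. I'll set the tip about 5 mm above the bench and push.

Emit:
servo_tool(rows=[[0,0,-0.045,0,0],[0,0,-0.045,0,0],[0.05,0,-0.045,0,0],[0.075,0,-0.045,0,0],[0.1,0,-0.045,0,0],[0.125,0,-0.045,0,0],[0.15,0,-0.045,0,0],[0.175,0,-0.045,0,0],[0.2,0,-0.045,0,0],[0.22,0,-0.045,0,0],[0.24,0,-0.045,0,0],[0.24,0,-0.045,0,0]])

```text
time_s: 7.2
ee_pos: [500.4, 43.2, -25.9]
ee_rot: [180.0, -0.1, 20.8]
force: [0.4, -0.0, -0.8]
gripper_width: 0.3
gripper_force: 0.0
```

```bash
cat >> h.py <<'E'
from scipy.optimize import minimize
def hull(n,x,y,a):
    a=np.radians(a); X=np.array([np.cos(a),np.sin(a)]); Y=np.array([-X[1],X[0]])
    P=[]
    for sy in(-135,135):
        for sx,z in((-16,0),(16,0),(16,15),(-2,15),(-2,24),(-16,24)):
            P.append([*(np.array([x,y])+sx*X+sy*Y),z])
    m=np.zeros((1680,2240),np.uint8); q=w2p(n,np.array(P))
    cv2.fillConvexPoly(m,cv2.convexHull(((q+.5)*4-.5).round().astype(np.int32)),255)
    return cv2.resize(m,(560,420),interpolation=cv2.INTER_AREA)/255.
def maps(im):  # rgb
    h=cv2.cvtColor(cv2.GaussianBlur(im,(3,3),0),cv2.COLOR_RGB2HSV).astype(int); H,S,V=h[...,0],h[...,1],h[...,2]
    M=((H<13)|(H>172))&(S>95)&(V<125)&(V>25)
    B=(V>=125)|((H>=14)&(H<30)&(S>60)&(V>60))
    return M,B
def fit(ims,g):
    mb={n:maps(i) for n,i in ims.items()}
    def cost(p):
        c=0
        for n,(M,B) in mb.items():
            h=hull(n,*p); c-= (h*M).sum()-(h*B).sum()*1.0
        return c
    best=None
    for da in(-8,0,8):
      for dl in (-25,25):
        a=np.radians(g[2]+da); x0=np.array(g,float)+[-dl*np.sin(a),dl*np.cos(a),da]
        s=np.array([x0]+[x0+v for v in([15,0,0],[0,15,0],[0,0,6])])
        r=minimize(cost,x0,method='Nelder-Mead',options=dict(initial_simplex=s,xatol=.2,fatol=.5,maxiter=150))
        if best is None or r.fun<best.fun: best=r
    return best.x,best.fun
def see(g,names=("scene","top")):
    ims={n:vision.grab_frame(n) for n in names}
    for n in names: print(n,*fit({n:ims[n]},g))
    return fit(ims,g)
E
python3 - <<'E'
from h import *
np.set_printoptions(precision=1,suppress=True)
for n in("top","scene"):
    im=cv2.resize(cv2.imread(f"pics/{n}0.png"),(560,420),interpolation=cv2.INTER_AREA)[:,:,::-1].copy()
    print(n,fit({n:im},(491,88,13)), hull(n,491,88,13).sum())
print(see((505,85,18)))
E
```

```text
top (array([490.9,  87.3,  13. ]), np.float64(-1073.8823529411766)) 1407.1686274509802
scene (array([491. ,  89.3,  14.7]), np.float64(-378.0039215686275)) 1080.6392156862744
scene [508.9 101.4  22.7] -343.0980392156863
top [513.8  95.7  20.8] -333.678431372549
(array([512.4,  96.8,  21.5]), np.float64(-633.3882352941177))
```

Emit:
servo_tool(rows=[[0.02,0,0,0,0],[0.04,0,0,0,0],[0.06,0,0,0,0],[0.075,0,0,0,0],[0.075,0,0,0,0],[0,0,0,0,0],[-0.1,0,0,0,0],[-0.15,0,-0.1,0,0],[-0.15,0,-0.25,0,0],[-0.15,0,-0.35,0,0],[-0.15,0,-0.35,0,0]])

```text
time_s: 8.22
ee_pos: [474.5, 32.4, 47.9]
ee_rot: [179.8, -0.5, 20.8]
force: [0.9, 0.3, 0.0]
gripper_width: 0.8
gripper_force: 0.0
```

Run:
```python
from h import *
np.set_printoptions(precision=1,suppress=True)
p,f=see((520,98,25));print(p,f)
a=np.radians(p[2]);print("left end",p[:2]+135*np.array([-np.sin(a),np.cos(a)]))
from workcell import state
s=state();print(s['ee_pos'],s['ee_rot'],s['time_s'])
```

```text
scene [524.3 107.7  26.7] -282.47843137254904
top [523.8 102.1  24.6] -499.78039215686283
[524.4 102.5  25. ] -761.7137254901961
left end [467.3 224.8]
[471.8  32.3  44.7] [180.   -0.1  20.8] 8.3167
```

Emit:
servo_tool(rows=[[0.05,-0.15,0,0,0],[0.1,-0.3,0,0,0],[0.15,-0.45,0,0,0],[0.2,-0.6,0,0,0],[0.25,-0.75,0,0,0],[0.3,-0.9,0,0,0],[0.32,-1,0,0,0],[0.32,-1,0,0,0]])

```text
time_s: 8.98
ee_pos: [459.0, 245.1, 42.4]
ee_rot: [-180.0, 0.1, 21.0]
force: [-1.2, -1.4, 0.8]
gripper_width: 0.6
gripper_force: 0.0
```

Emit:
servo_tool(rows=[[0,-0.04,0,0,0],[0,-0.04,0.1,0,0],[0,-0.04,0.2,0,0],[0,-0.04,0.3,0,0],[0,-0.04,0.35,0,0],[0,-0.04,0.35,0,0]])

```text
time_s: 9.48
ee_pos: [455.0, 247.6, -28.5]
ee_rot: [179.9, 0.4, 20.7]
force: [-0.8, -0.4, 0.9]
gripper_width: 0.2
gripper_force: 0.0
```

Run:
```python
from h import *
np.set_printoptions(precision=1,suppress=True)
p,f=see((524,102,25));print(p,f)
from workcell import state
s=state();t=s['ee_pos'];print(t,s['ee_rot'],s['time_s'],s['force'])
a=np.radians(p[2]);e=p[:2]+135*np.array([-np.sin(a),np.cos(a)])
b=np.radians(20.8);dv=e-t[:2];print("end rel tool x,y",dv@[np.cos(b),np.sin(b)],dv@[np.sin(b),-np.cos(b)])
```

```text
scene [523.9 108.2  26.7] -281.7960784313725
top [524.4 104.5  26.1] -906.4941176470588
[523.6 106.8  25.8] -1181.0666666666666
[457.2 248.9 -26.1] [180.    0.   20.7] 9.5833 [-0.2  0.7  0.8]
end rel tool x,y -0.11569305500577443 21.936613740141446
```

Emit:
servo_tool(rows=[[0,0.03,0,0,0],[0,0.05,0,0,0],[0,0.07,0,0,0],[0,0.09,0,0,0],[0,0.12,0,0,0],[0,0.15,0,0,0],[0,0.18,0,0,0],[0,0.21,0,0,0],[0,0.24,0,0,0],[0,0.27,0,0,0],[0,0.3,0,0,0],[0,0.33,0,0,0],[0,0.36,0,0,0],[0,0.4,0,0,0],[0,0.4,0,0,0]])

```text
time_s: 10.83
ee_pos: [486.0, 173.2, -26.1]
ee_rot: [180.0, 0.0, 20.7]
force: [-0.2, 0.4, -0.3]
gripper_width: 0.4
gripper_force: 0.0
```

```bash
cat > m.py <<'E'
from h import *
import sys
np.set_printoptions(precision=1,suppress=True)
from workcell import state
p,f=see([float(v) for v in sys.argv[1:4]]);print(p,f)
s=state();t=s['ee_pos'];print(t,s['ee_rot'],s['time_s'],s['force'])
a=np.radians(p[2]);Y=np.array([-np.sin(a),np.cos(a)]);X=np.array([Y[1],-Y[0]])
print("ends L,R",p[:2]+135*Y,p[:2]-135*Y,"axis clear post",X@(p[:2]-[558,-156])-32,"cheek",X@(np.array([581,79])-p[:2])-16)
b=np.radians(s['ee_rot'][2]);dv=p[:2]+135*Y-t[:2];print("Lend in tool x,y",dv@[np.cos(b),np.sin(b)],dv@[np.sin(b),-np.cos(b)])
E
python3 m.py 550 40 21
```

```text
scene [543.5  46.8  24.9] -364.80392156862746
top [542.1  44.5  23.9] -785.4078431372549
[542.1  46.1  24.2] -1137.4745098039216
[485.6 174.  -26.2] [180.    0.   20.7] 10.9333 [ 0.5 -0.1 -0.8]
ends L,R [486.7 169.2] [597.4 -77.1] axis clear post 36.27968829306022 cheek 33.01286477537151
Lend in tool x,y -0.6008462892827124 4.894012156160948
```

Emit:
servo_tool(rows=[[0,0.03,0,0,0],[0,0.06,0,0,0],[0,0.1,0,0,0],[0,0.14,0,0,0],[0,0.18,0,0,0],[0,0.22,0,0,0],[0,0.26,0,0,0],[0,0.3,0,0,0],[0,0.34,0,0,0],[0,0.37,0,0,0],[0,0.37,0,0,0]])

```text
time_s: 11.85
ee_pos: [512.5, 104.3, -25.9]
ee_rot: [180.0, -0.0, 20.7]
force: [-0.4, -0.4, -0.1]
gripper_width: 0.4
gripper_force: 0.0
```

```bash
python3 m.py 568 -22 23
```

```text
scene [566.8 -20.2  24.8] -452.478431372549
top [567.2 -24.5  23.3] -704.4745098039216
[566.9 -24.   23.7] -1137.4
[512.  105.2 -25.9] [180.   -0.   20.7] 11.95 [ 0.4 -0.3 -0. ]
ends L,R [512.7  99.6] [ 621.2 -147.6] axis clear post 29.216661590751826 cheek 38.29460430875509
Lend in tool x,y -1.3962432433057648 5.475572169477912
```

Emit:
servo_tool(rows=[[0,0.03,0,0,0],[0,0.06,0,0,0],[0,0.1,0,0,0],[0,0.14,0,0,0],[0,0.18,0,0,0],[0,0.22,0,0,0],[0,0.26,0,0,0],[0,0.29,0,0,0],[0,0.31,0,0,0],[0,0.31,0,0,0]])

```text
time_s: 12.78
ee_pos: [534.4, 46.6, -25.9]
ee_rot: [180.0, -0.0, 20.7]
force: [0.0, -0.4, 0.3]
gripper_width: 0.8
gripper_force: 0.0
```

```bash
python3 m.py 589 -82 23
```

```text
scene [591.3 -79.7  24.1] -491.3137254901961
top [590.2 -83.3  23.1] -686.8470588235294
[589.7 -82.   23.6] -1164.5529411764705
[533.9  47.3 -26. ] [180.   -0.   20.8] 12.8833 [ 0.5  1.1 -0.1]
ends L,R [535.6  41.7] [ 643.8 -205.6] axis clear post 26.713849563094264 cheek 40.53134372250959
Lend in tool x,y -0.42628455484096084 5.84097577770171
```

Emit:
servo_tool(rows=[[0,-0.05,0,0,0],[0,-0.05,-0.15,0,0],[0,-0.05,-0.3,0,1],[-0.1,0.08,-0.3,0.07,1],[-0.2,0.2,-0.3,0.14,1],[-0.33,0.33,-0.3,0.21,1],[-0.333,0.328,-0.3,0.231,1],[-0.333,0.328,-0.3,0.231,1],[-0.333,0.328,-0.3,0.231,1],[-0.333,0.328,-0.3,0.231,1],[-0.333,0.328,-0.3,0.231,1],[-0.333,0.328,-0.2,0.231,1],[-0.333,0.328,-0.1,0.231,1],[-0.333,0.328,-0.02,0.231,1],[-0.333,0.328,-0.02,0.231,1],[-0.333,0.328,-0.02,0.231,1]])

```text
time_s: 14.22
ee_pos: [494.6, -36.7, -22.5]
ee_rot: [-180.0, 0.1, 0.1]
force: [0.1, 0.4, 0.7]
gripper_width: 90.2
gripper_force: 0.0
```

```bash
python3 m.py 590 -82 23.6
```

```text
scene [593.  -84.2  24.4] -461.72549019607845
top [588.3 -82.4  24. ] -553.2862745098039
[589.8 -83.5  23.9] -1000.843137254902
[495.9 -37.1 -21.2] [180.   -0.1   0. ] 14.3167 [ 0.2 -0.2 -0.4]
ends L,R [535.1  39.9] [ 644.6 -206.9] axis clear post 26.454284923849755 cheek 41.873246498164505
Lend in tool x,y 39.224743033464684 -76.93177467365071
```

Emit:
servo_tool(rows=[[0.05,0,0,0,1],[0.1,0,0,0,1],[0.13,0,0,0,1],[0.16,0,0,0,1],[0.19,0,0,0,1],[0.22,0,0,0,1],[0.25,0,0,0,1],[0.28,0,0,0,1],[0.31,0,0,0,1],[0.34,0,0,0,1],[0.37,0,0,0,1],[0.4,0,0,0,1],[0.42,0,0,0,1],[0.42,0,0,0,1]])

```text
time_s: 15.48
ee_pos: [580.2, -37.5, -21.9]
ee_rot: [180.0, -0.1, -0.0]
force: [0.7, 0.5, 0.0]
gripper_width: 91.0
gripper_force: 0.0
```

```bash
python3 m.py 608 -80 8
```

```text
scene [619.5 -78.3   5.7] -516.7333333333333
top [619.4 -89.2   3.7] -227.1607843137255
[619.  -86.9   5.1] -712.6156862745098
[579.  -37.5 -22. ] [180.   0.  -0.] 15.5833 [ 0.4  0.9 -0.6]
ends L,R [606.9  47.6] [ 631.  -221.4] axis clear post 34.87296733125255 cheek -39.01545686055781
Lend in tool x,y 27.94705691811773 -85.02835137541405
```

Emit:
servo_tool(rows=[[0.03,0,0,0,1],[0.06,0,0,0,1],[0.09,0,0,0,1],[0.12,0,0,0,1],[0.15,0,0,0,1],[0.18,0,0,0,1],[0.21,0,0,0,1],[0.23,0,0,0,1],[0.24,0,0,0,1],[0.25,0,0,0,1],[0.25,0,0,0,1]])

```text
time_s: 16.5
ee_pos: [629.3, -37.4, -22.1]
ee_rot: [180.0, -0.0, 0.0]
force: [0.7, 0.1, -0.1]
gripper_width: 91.5
gripper_force: 0.0
```

```bash
python3 m.py 660 -80 0.5
```

```text
scene [652.5 -76.7   2.8] -239.79607843137256
top [662.9 -90.3  -1.6] -245.67843137254903
[653.7 -88.5   3.1] -437.8352941176471
[629.2 -37.5 -22. ] [180.  -0.   0.] 16.6 [-0.3 -0.2  0.8]
ends L,R [646.5  46.3] [ 660.9 -223.3] axis clear post 67.15796112412848 cheek -79.65832286050592
Lend in tool x,y 17.338093640458144 -83.73408173107302
```

Emit:
servo_tool(rows=[[0.01,0,0,0,1],[0.02,0,0,0,1],[0.03,0,0,0,1],[0.03,0,0,0,1],[0.03,0,0,0,1]])

```text
time_s: 17.02
ee_pos: [633.7, -37.5, -22.1]
ee_rot: [180.0, 0.1, -0.0]
force: [-5.4, -0.5, 3.4]
gripper_width: 91.2
gripper_force: 2.5
```

Emit:
servo_tool(rows=[[0.01,0,0,0,1],[0.018,0,0,0,1],[0.018,0,0,0,1],[0.018,0,0,0,1]])

```text
time_s: 17.35
ee_pos: [633.5, -37.5, -22.1]
ee_rot: [-180.0, 0.6, -0.1]
force: [-13.0, -0.6, 9.3]
gripper_width: 91.4
gripper_force: 6.3
```

Emit:
servo_tool(rows=[[-0.1,0,0,0,1],[-0.2,0,0,0,1],[-0.25,0,-0.2,0,1],[-0.4,0,-0.35,0,1],[-0.6,0,-0.5,0,1],[-0.8,0,-0.6,0,1],[-1,0,-0.6,0,1],[-1,0,-0.6,0,1],[-1,0,-0.6,0,1]])

```text
time_s: 18.1
ee_pos: [436.9, -37.3, 99.0]
ee_rot: [180.0, -0.1, -0.0]
force: [-1.0, 0.4, -0.8]
gripper_width: 91.1
gripper_force: 0.0
```

```bash
python3 m.py 664 -80 0.3
python3 - <<'E'
import cv2,numpy as np
from workcell import vision
b=vision.grab_frame("top")[:,:,::-1];a=vision.grab_frame("scene")[:,:,::-1]
cv2.imwrite("pics/f.png",np.vstack([cv2.resize(b[125:200,246:396],(600,300),interpolation=cv2.INTER_CUBIC),cv2.resize(a[200:350,220:370],(600,600),interpolation=cv2.INTER_CUBIC)[150:450]]))
E
```

```text
scene [659.1 -78.3   3.7] 303.9176470588235
top [665.5 -93.1  -0.4] -1030.7686274509804
[665.  -92.9   0. ] -668.1254901960784
[440.4 -37.5  98.6] [180.   -0.2   0. ] 18.2 [-0.3 -0.8 -0.4]
ends L,R [665.   42.1] [ 665.1 -227.9] axis clear post 75.07924382327573 cheek -99.96803214485153
Lend in tool x,y 224.5590049600845 -79.62471419061406
```

View pics/f.png

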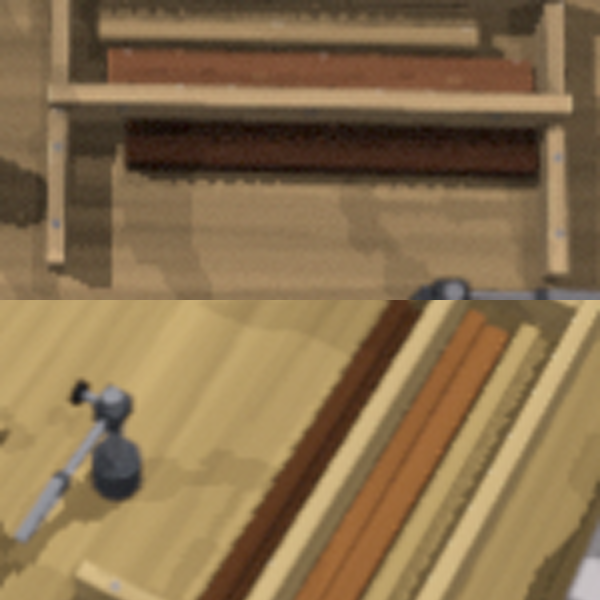

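The picture shows the moulding lying in the bay along the rail (front edge (127,168) to (537,176), rail edge (50,103) to (572,111)). The right end may have a slight gap, so I'll press it gently right of centre from inside the bay.

Emit:
servo_tool(rows=[[0.15,0.07,0,0,0],[0.3,0.14,0,0,0],[0.45,0.21,0,0,0],[0.6,0.28,0,0,0],[0.75,0.35,0,0,0],[0.89,0.41,0,0,0],[0.89,0.41,0,0,0],[0.89,0.41,0,0,0],[0.89,0.41,0,0,0],[0.89,0.41,0,0,0],[0.89,0.41,0.1,0,0],[0.89,0.41,0.25,0,0],[0.89,0.41,0.4,0,0],[0.89,0.41,0.5,0,0],[0.89,0.41,0.6,0,0],[0.89,0.41,0.6,0,0]])

```text
time_s: 19.63
ee_pos: [612.4, -118.2, -25.5]
ee_rot: [-179.9, 0.5, 0.0]
force: [-1.0, 0.9, -0.2]
gripper_width: 0.5
gripper_force: 0.0
```

Emit:
servo_tool(rows=[[0.02,0,0,0,0],[0.04,0,0,0,0],[0.06,0,0,0,0],[0.075,0,0,0,0],[0.085,0,0,0,0],[0.085,0,0,0,0],[0.085,0,0,0,0]])

```text
time_s: 20.22
ee_pos: [633.6, -119.4, -21.6]
ee_rot: [180.0, -0.0, -0.0]
force: [-1.3, 1.3, 0.9]
gripper_width: 0.5
gripper_force: 0.6
```

Emit:
servo_tool(rows=[[0.01,0,0,0,0],[0.02,0,0,0,0],[0.02,0,0,0,0],[0.02,0,0,0,0]])

```text
time_s: 20.55
ee_pos: [633.3, -119.4, -22.0]
ee_rot: [-180.0, 0.5, 0.0]
force: [-9.6, -0.3, 6.2]
gripper_width: 0.2
gripper_force: 4.9
```

Emit:
servo_tool(rows=[[-0.05,0,0,0,0],[-0.1,0,0,0,0],[-0.1,0,-0.2,0,0],[-0.1,0,-0.4,0,0],[-0.1,0,-0.6,0,0],[-0.3,-0.2,-0.7,0,0],[-0.5,-0.3,-0.7,0,0],[-0.7,-0.4,-0.7,0,0],[-0.9,-0.4,-0.7,0,0],[-1,-0.4,-0.7,0,0],[-1,-0.4,-0.7,0,0],[-1,-0.4,-0.7,0,0]])

```text
time_s: 21.55
ee_pos: [436.3, -39.1, 118.4]
ee_rot: [180.0, -0.1, 0.0]
force: [1.3, -0.6, -0.3]
gripper_width: 0.3
gripper_force: 0.0
```

```bash
python3 m.py 665 -92 0 | sed -n '2,4p'
python3 - <<'E'
from h import *
im=vision.grab_frame("top").astype(float)
r=im[...,0]
# rail front edge (bright->dark) & moulding front edge (dark->bench), subpixel by column
for z,lo,hi,sg in((55,146,158,-1),(24,160,174,1)):
    pts=[]
    for u in range(282,380,3):
        g=sg*np.diff(cv2.GaussianBlur(r[:,u-1:u+2].mean(1)[lo:hi].reshape(-1,1),(1,3),0)[:,0]); k=int(g.argmax())
        if 0<k<len(g)-1:
            o=.5*(g[k-1]-g[k+1])/(g[k-1]-2*g[k]+g[k+1]); pts.append(p2w("top",(u,lo+k+.5+o),z)[:2])
    P=np.array(pts); c=np.polyfit(P[:,1],P[:,0],1); m=abs(np.polyval(c,P[:,1])-P[:,0])<2.5; c=np.polyfit(P[m,1],P[m,0],1)
    print(z,len(P),m.sum(),"yaw",-np.degrees(np.arctan(c[0])),"x at y=42,-93,-228",np.polyval(c,[42,-93,-228]))
E
```

```text
top [665.2 -91.3  -0.5] -1048.8901960784315
[665.2 -90.5  -0.4] -702.5450980392158
[439.4 -39.6 118.8] [180.   -0.2  -0. ] 21.65 [-0.2  0.2  0.4]
55 33 33 yaw -0.1256431740266838 x at y=42,-93,-228 [681.60856268 681.31252245 681.01648222]
24 33 32 yaw -0.16116259654986542 x at y=42,-93,-228 [638.94690777 638.56717635 638.18744493]
```

```bash
python3 -c "
from workcell import job_done; print(job_done())"
```

```text
the job is handed in; nothing more can be done
None
```

The moulding is in the front bay, right end first past the post and then swung in, flush to the rail along its length (parallel within about 0.1°) as the camera shows it; nothing else was pushed, the hand is clear, and I handed the job in at about 22 s.

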